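# Lay up two post feet on the welding jigs

## Task

Lay up two post feet for tack welding. Over the pin of the square jig lay the square plate, stand the long pipe on it and put the end cap over the top of that pipe; over the pin of the round jig lay the round flange and stand the short pipe on it. Set each part down fully seated instead of dropping it, let go of everything, and leave the hammer, the spray can and the magnet where they are.

Things in the scene. Friction and masses are not known exactly. Their poses are not given: they have to be found in the camera images.
- square_jig: Welding jig with a SQUARE grey base, 90 x 90 mm and 12 mm thick; x and y parallel to its sides. It is fixed to the bench (somewhere else at each start). From its middle stands an upright steel pin, 20 mm in diameter, whose top 10 mm taper to 10 mm; the pin's top is 50 mm above the bench. Origin: centre of the base's underside, on the pin's axis at bench height; z up.
- round_jig: Welding jig with a ROUND grey base, 94 mm in diameter and 12 mm thick. It is fixed to the bench (somewhere else at each start). From its middle stands an upright steel pin, 20 mm in diameter, whose top 10 mm taper to 10 mm; the pin's top is 50 mm above the bench. Origin: centre of the base's underside, on the pin's axis at bench height; z up.
- square_plate: Square steel plate, 60 x 60 x 12 mm with a round 34 mm hole through its middle; lies flat, loose on the bench, at any yaw. Origin at the centre of its underside (in the hole), x and y parallel to its sides, z up. About 0.24 kg.
- round_flange: Round flange: flat ring 62 mm in outer diameter, 12 mm thick, with a 34 mm hole; bare steel, loose, standing on the bench, origin at the centre of its underside, z up along its axis. About 0.2 kg.
- long_pipe: The long (tall) piece of pipe: 80 mm high, 42 mm outer and 33 mm inner diameter, open at both ends; bare steel, loose, standing on the bench, origin at the centre of its underside, z up along its axis. About 0.32 kg.
- short_pipe: The short piece of pipe: 40 mm high, 42 mm outer and 33 mm inner diameter, open at both ends; bare steel, loose, standing on the bench, origin at the centre of its underside, z up along its axis. About 0.16 kg.
- end_cap: Slip-over end cap for the long pipe: a round cap with a closed flat top and no hole, 62 mm in outer diameter, 18 mm high, lying mouth down; walls and top 4 mm thick, so the mouth is 54 mm wide and 14 mm deep and goes loosely over the pipe's outside until its top rests on the pipe's end; bare steel, loose, standing on the bench, origin at the centre of its underside, z up along its axis (the mouth's rim). About 0.13 kg.
- hammer: Bystander: a hammer lying beyond the work across the bench, 260 mm long and 26 mm high, its head (93 mm across) at the left end; to be left alone. Origin near its middle on the bench.
- spray_can: Bystander: an upright spray can, 54 mm in diameter and 130 mm high, left of the work; to be left alone. Origin at the centre of its underside.
- magnet: Bystander: a flat yellow arrow-shaped welding magnet, about 70 x 70 mm and 20 mm high, right of the work; to be left alone. Origin at the centre of its underside.
There are look-alikes about, which are no part of the job. What is shaped like the short_pipe but pink is not meant. What is shaped like the square_plate but red is not meant.

How it is judged:
At the end, for the whole second after the job is handed in: Square jig, from below: plate, long pipe, end cap; round jig: flange, short pipe. Plates and pipes within 10 mm of their pin's axis, cap within 9 mm of the pipe's; each within 3 mm of its seated height and 0.06 rad of level, at rest and released (z of square_plate in the frame of square_jig between 0.009 and 0.015 m and angle between each of square_plate, long_pipe, end_cap, round_flange, short_pipe's own z axis and vertical below 0.06 rad and linear speed of each of square_plate, long_pipe, end_cap, round_flange, short_pipe below 0.01 m/s and z of long_pipe in the frame of square_jig between 0.021 and 0.027 m and z of end_cap in the frame of square_jig between 0.087 and 0.093 m and z of round_flange in the frame of round_jig between 0.009 and 0.015 m and z of short_pipe in the frame of round_jig between 0.021 and 0.027 m and horizontal distance between each of square_plate, long_pipe and square_jig below 0.01 m and horizontal distance between end_cap and long_pipe below 0.009 m and horizontal distance between each of round_flange, short_pipe and round_jig below 0.01 m); the robot touches nothing.
It fails at once if the hammer is pushed more than 30 mm or knocked over (distance of hammer from where it was at the start of the episode above 0.03 m or angle between hammer's own z axis and vertical above 0.5 rad).
It fails at once if the spray can is pushed more than 30 mm or knocked over (distance of spray_can from where it was at the start of the episode above 0.03 m or angle between spray_can's own z axis and vertical above 0.5 rad).
It fails at once if the magnet is pushed more than 30 mm or knocked over (distance of magnet from where it was at the start of the episode above 0.03 m or angle between magnet's own z axis and vertical above 0.5 rad).
It fails at once if a part is dropped (falls free of the fingers faster than 0.8 m/s, a fall of more than about 30 mm) ((contact force between the fingers and square_plate below 0.01 N and linear speed of square_plate above 0.8 m/s) or (contact force between the fingers and round_flange below 0.01 N and linear speed of round_flange above 0.8 m/s) or (contact force between the fingers and long_pipe below 0.01 N and linear speed of long_pipe above 0.8 m/s) or (contact force between the fingers and short_pipe below 0.01 N and linear speed of short_pipe above 0.8 m/s) or (contact force between the fingers and end_cap below 0.01 N and linear speed of end_cap above 0.8 m/s)).
It also fails if it takes over 120 s, if anything falls off the work surface, if the arm or the gripper's body presses on something with over 40 N, if the wrist force passes 120 N, or if a joint passes its speed limit or range.

## Robot

A 6-joint arm with a two-finger parallel gripper is mounted at the origin on the work surface. World frame = base frame: x ahead of the robot, y to its left, z up, the work surface at z = 0. Lengths are in m, angles in rad, forces in N, time in s.
With the tool pointing down it reaches from about 0.375 to 0.975 m from the base axis. Payload 3.8 kg.
Tool frame: the origin (TCP) lies at the very end of the fingers, on their centre line; the grasp point (between the pads) lies behind it (robot.grip_point_offset is the x of the grasp point in the tool frame, in m); x points along the fingers, z is the direction in which the jaws open and shut, and the axes are right-handed (so a half turn about x gives the same grasp; the last joint's range is limited). The gripper opens to 85 mm and grips with 20 to 120 N. Pads are 22 mm wide; open, the fingers measure 114 mm over their backs; the gripper's body (76 mm by 85 mm) begins 54 mm behind the grasp point. The pads swing forward as they close: fully open they stand 13 mm farther back than shut.
Start: joints at [-1.343, 0.264, 1.604, -0, 1.274, -0.037], TCP at [0.177, -0.651, 0.193] pointing down, gripper open.
Joint ranges: [-2.63, 2.63], [-0.94, 2.18], [0.31, 2.57], [-1.31, 4.45], [0, 2.66], [-2.55, 2.55]. Speed limits (rad/s): [2.57, 2.57, 3.14, 3.14, 3.14, 3.14].

## Interface

Orientations are given as a rotation vector (axis times angle).
In Python, from bench import robot, effector, eyes gives the robot as it stands. Calls block until the motion is done:
- robot.move_to(position, orientation): joint-space move of the TCP to a pose.
- robot.move_linear(position, v=0.15, attitude=None): straight line of the TCP; attitude=None keeps the orientation; v is the mean speed in m/s.
- robot.move_j(angles): joint-space move.
- effector.grip(opening, strength=None): finger opening in m; strength is the grip in N (None keeps the last); returns when the fingers have stopped.
- robot.sleep(seconds).
- robot.inverse_kinematics(position, orientation): joint angles nearest the present ones, or None.
- robot.read_state(): the state.
- eyes.snapshot(name): name is "side" or "top" or "wrist"; returns the picture (480x640x3 uint8, red, green, blue); there is no depth.
- eyes.camera_info(name): a dict with "fx", "fy", "cx", "cy" (pixels), "R" (3x3) and "t" (3): a world point X has camera coordinates R X + t; the wrist camera has in their place "hand_eye" (4x4, takes a point from camera to tool coordinates, whose origin is the TCP and whose axes are the tool frame's). Camera axes: x right, y down, z forward; pixel columns grow to the right and rows downward; lengths in m; the calibration is good to about 2 mm. A picture is of the moment at which its call begins: read the wrist's pose just before it. camera_info takes no time and is no camera call.
A pose or a line that the arm cannot do raises robot.Unreachable and nothing moves.
- robot.sign_off(): hands the job in, once; it reports no verdict.
The state is a dict: "t": time; "joint_positions": joint angles; "dq": joint speeds; "joint_torque": joint torques, N m; "tool_pos": TCP position; "orientation": TCP orientation; "force": force on the tool from outside, world axes, zero at the start; "ft_torque": the same for the moment, N m; "grip_width": finger opening in m.
Only numpy, scipy, OpenCV 4.12 (cv2) and the standard library are available. Lean on these libraries where they do the work, as an engineer would, in place of code of your own. Each camera call takes 0.05 s, during which the arm holds its last target. There are 200 camera calls.

## Working session

There is one attempt and no reset: what is moved stays moved. The work goes in short steps, each a Python script; the robot and the scene stay as the last script left them, time stands still between calls to the robot, and variables do not carry over. Pictures are saved under pics/ and viewed, about 12 in all and at most 16, crops included, and the job is handed in when it is done.

```bash
ls; mkdir -p pics
python3 - <<'E'
from bench import robot, effector, eyes
import cv2, numpy as np
for n in ("top","side"):
    im=eyes.snapshot(n); cv2.imwrite(f"pics/{n}0.png",im[...,::-1]); 
    c=eyes.camera_info(n); print(n,{k:np.round(v,4).tolist() for k,v in c.items()})
print(np.round(eyes.camera_info("wrist")["hand_eye"],4).tolist(), robot.grip_point_offset)
print(robot.read_state())
E
```

```text
pics
top {'fx': 623.702, 'fy': 623.702, 'cx': 321.7321, 'cy': 238.4656, 'R': [[-0.0268, -0.9996, 0.0007], [-0.9945, 0.0266, -0.1018], [0.1017, -0.0034, -0.9948]], 't': [0.0309, 0.5517, 1.3648]}
side {'fx': 494.14, 'fy': 494.14, 'cx': 325.2715, 'cy': 234.251, 'R': [[-0.9967, -0.0791, -0.0178], [-0.0236, 0.4925, -0.87], [0.0775, -0.8667, -0.4928]], 't': [0.5367, 0.0364, 1.0621]}
[[-0.0013, -0.3056, 0.9522, -0.1807], [0.0006, -0.9522, -0.3056, 0.0798], [1.0, 0.0002, 0.0014, -0.0009], [0.0, 0.0, 0.0, 1.0]] -0.0187
{'t': 0.1, 'joint_positions': array([-1.34293105e+00,  2.64658489e-01,  1.60526403e+00,  1.41949300e-05,
        1.27370340e+00, -3.69159706e-02]), 'dq': array([-2.67835840e-05, -4.10492104e-03, -3.61721929e-03,  2.30012726e-03,
       -1.66158064e-04, -2.48709676e-04]), 'joint_torque': array([-1.60810250e-04, -5.16709185e+01, -3.68590271e+01, -7.18327260e-05,
        6.33862481e-03,  6.41020719e-06]), 'tool_pos': array([ 0.17646958, -0.65074697,  0.19228527]), 'orientation': array([ 1.01328534,  1.32449648, -1.01111194]), 'force': array([ 0.29718598, -0.26738776, -0.16468104]), 'ft_torque': array([-0.02370604, -0.02743419, -0.04600612]), 'grip_width': 0.08533403924631659}
```

View pics/top0.png

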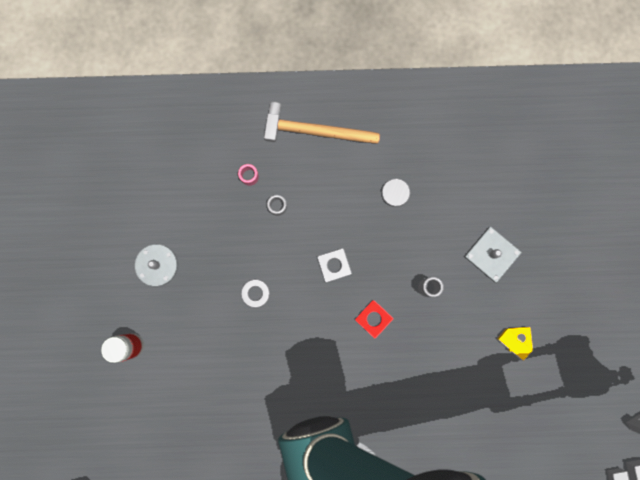

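View pics/side0.png

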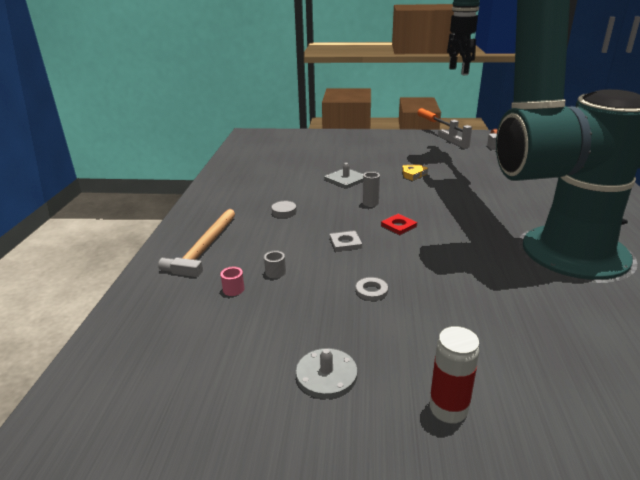

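Candidates in the top view:

| Item | Pixel | Possible confusion |
|---|---|---|
| Square plate | grey (334,265) | not red (374,319) |
| Short pipe | grey (277,204) | not pink (248,174); the long pipe, same from above, is (432,287), taller in the side view |
| Round flange | has a hole (255,293) | |
| End cap | no hole (396,192) | |
| Square jig | (494,254) | |
| Round jig | (155,265) | |

Next I measure these by mask and ray and check one close crop.

```bash
cat > h.py <<'E'
from bench import robot, effector, eyes
import numpy as np, cv2
from scipy.spatial.transform import Rotation as Rn
def ray_plane(C, Rcw, info, px, z):
    d=Rcw@np.array([(px[0]-info["cx"])/info["fx"],(px[1]-info["cy"])/info["fy"],1.])
    return C+d*(z-C[2])/d[2]
def fixed(name,px,z):
    i=eyes.camera_info(name); R=np.array(i["R"]); return ray_plane(-R.T@i["t"],R.T,i,px,z)
def down(a):  # jaws open along horizontal angle a
    zt=np.array([np.cos(a),np.sin(a),0]); xt=np.array([0,0,-1.])
    return Rn.from_matrix(np.c_[xt,np.cross(zt,xt),zt]).as_rotvec()
def wrist_snap():
    s=robot.read_state(); im=eyes.snapshot("wrist"); H=np.array(eyes.camera_info("wrist")["hand_eye"])
    T=np.eye(4); T[:3,:3]=Rn.from_rotvec(s["orientation"]).as_matrix(); T[:3,3]=s["tool_pos"]
    return im,T@H
def wrist(T,px,z): return ray_plane(T[:3,3],T[:3,:3],eyes.camera_info("wrist"),px,z)
def grey(im,lo=110):
    hsv=cv2.cvtColor(im,cv2.COLOR_RGB2HSV); return ((hsv[...,2]>lo)&(hsv[...,1]<60)).astype(np.uint8)*255
def move(p,a):
    """joint move, choosing the half turn with least joint travel"""
    q0=robot.read_state()["joint_positions"]; best=None
    for k in (0,np.pi):
        try: q=robot.inverse_kinematics(p,down(a+k))
        except Exception: q=None
        if q is not None and (best is None or np.abs(q-q0).max()<best[0]): best=(np.abs(np.array(q)-q0).max(),a+k)
    robot.move_to(p,down(best[1])); return best[1]
E
python3 - <<'E'
from h import *
im=cv2.imread("pics/top0.png")[...,::-1].copy()
m=grey(im,125); m[:95]=0
cs,_=cv2.findContours(m,cv2.RETR_EXTERNAL,cv2.CHAIN_APPROX_NONE)
for c in cs:
    if 80<cv2.contourArea(c)<4000:
        r=cv2.minAreaRect(c); (x,y),_=cv2.minEnclosingCircle(c)
        print(np.round(r[0]),np.round(r[1]),round(r[2]),cv2.contourArea(c),[np.round(fixed("top",r[0],z)[:2],3).tolist() for z in (0,.012,.04,.08)])
print("pins",fixed("top",(497.5,253),.05),fixed("top",(153,265),.05))
cv2.imwrite("pics/crop.png",cv2.resize(im[140:345,130:530,::-1],None,fx=2,fy=2,interpolation=cv2.INTER_CUBIC))
E
```

```text
[620. 475.] [ 8. 15.] 90 96.0 [[0.016, -0.625], [0.019, -0.62], [0.027, -0.607], [0.038, -0.589]]
[318. 453.] [22. 54.] 37 123.5 [[0.082, 0.037], [0.084, 0.037], [0.091, 0.037], [0.1, 0.036]]
[114. 350.] [25. 29.] 90 591.5 [[0.318, 0.486], [0.319, 0.482], [0.321, 0.473], [0.323, 0.46]]
[255. 293.] [28. 28.] 90 631.0 [[0.435, 0.17], [0.435, 0.169], [0.435, 0.166], [0.434, 0.162]]
[434. 287.] [21. 20.] 45 323.5 [[0.439, -0.234], [0.438, -0.232], [0.438, -0.227], [0.437, -0.22]]
[334. 265.] [29. 29.] 72 780.0 [[0.495, -0.01], [0.494, -0.01], [0.492, -0.01], [0.49, -0.009]]
[155. 265.] [42. 42.] 90 1413.5 [[0.505, 0.396], [0.504, 0.393], [0.502, 0.385], [0.499, 0.375]]
[494. 254.] [42. 41.] 40 1630.5 [[0.509, -0.373], [0.508, -0.37], [0.506, -0.362], [0.504, -0.351]]
[276. 204.] [19. 19.] 90 288.0 [[0.638, 0.118], [0.637, 0.117], [0.632, 0.115], [0.626, 0.112]]
[396. 192.] [28. 28.] 45 601.5 [[0.658, -0.158], [0.656, -0.156], [0.651, -0.153], [0.644, -0.148]]
[272. 120.] [13. 39.] 9 417.5 [[0.835, 0.124], [0.832, 0.123], [0.823, 0.121], [0.811, 0.118]]
pins [ 0.50773185 -0.36829985  0.05      ] [0.50159489 0.38685466 0.05      ]
```

View pics/crop.png

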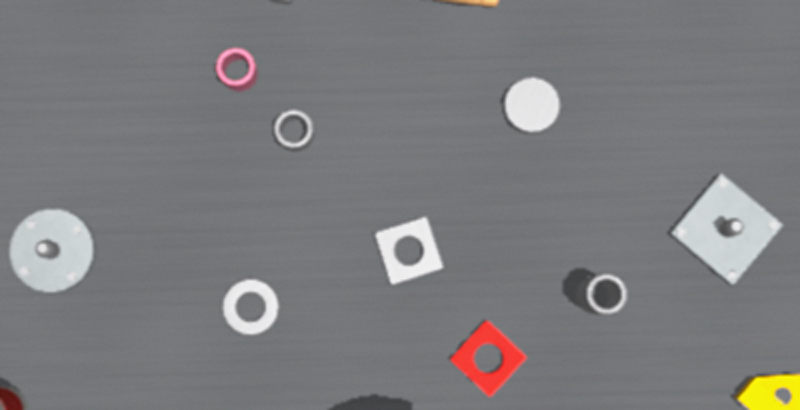

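The crop confirms the choice: grey plate with a hole at (409,250), flange ring (250,307), closed cap (532,104), grey short pipe (294,129) with the pink decoy at (236,67), tall pipe (606,294), jigs at both ends. Next, close looks at the square jig and the plate with the wrist camera.

Run:
```python
from h import *
a=np.deg2rad(108)
ims=[]
for n,p in (("sj",(0.508,-0.369,0.17)),("plate",(0.494,-0.010,0.13))):
    print(n,move(p,a)); robot.sleep(.2)
    im,T=wrist_snap(); np.savez(f"{n}.npz",im=im,T=T); ims.append(im)
    print(robot.read_state()["t"],robot.read_state()["tool_pos"])
cv2.imwrite("pics/w1.png",cv2.resize(np.hstack(ims)[...,::-1],(800,300),interpolation=cv2.INTER_AREA))
```

```text
sj 5.026548245743669
1.95 [ 0.50749201 -0.36990025  0.17005421]
plate 5.026548245743669
3.5583 [ 0.49437225 -0.0108605   0.13009181]
```

View pics/w1.png

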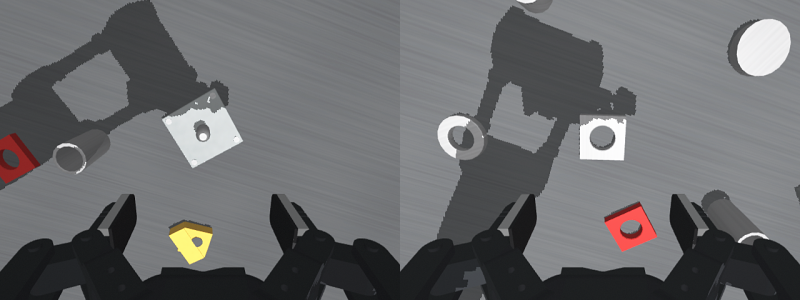

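Left panel: square jig with its pin around (202,130). Right panel: grey plate at (603,138), red decoy at (630,226). Now I zoom on both for pixel-accurate centres.

Run:
```python
from h import *
o=[]
for n in ("sj","plate"):
    im=np.load(n+".npz")["im"]; o.append(cv2.resize(im[150:290,250:390],(400,400),interpolation=cv2.INTER_CUBIC)); print(n)
cv2.imwrite("pics/z1.png",np.hstack(o)[...,::-1])
d=np.load("plate.npz"); print(wrist(d["T"],(326.5,221),.012))
g=cv2.cvtColor(d["im"],cv2.COLOR_RGB2GRAY); print(g[221,280:375:4], g[180:262:4,326])
```

```text
sj
plate
[ 0.49682523 -0.01148207  0.012     ]
[133 136 255 249 251 250 106 132 139 139 138 134 136 136 136  81 138 252
 253 253 162 134 137 139] [ 71  92 148 255 252 245 136 137 139 136 136 138 134 138  89 173 250 250
 250 139 130]
```

View pics/z1.png

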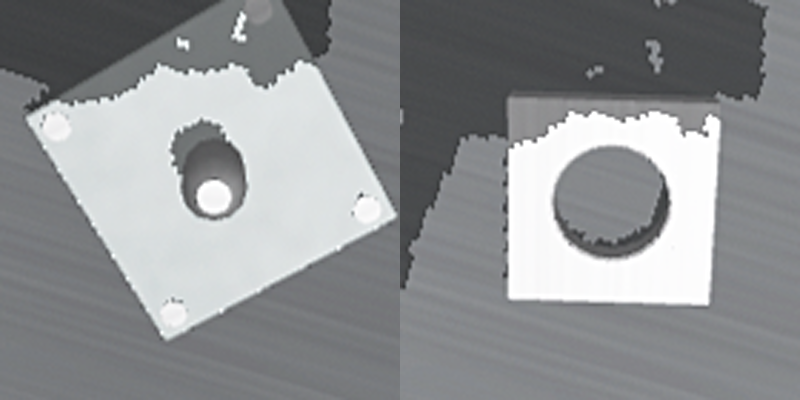

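```bash
cat >> h.py <<'E'
def touch(zmin,step=.002,f=4.):
    """lower in small steps until the wrist feels resistance; returns TCP z"""
    f0=robot.read_state()["force"][2]
    while True:
        p=robot.read_state()["tool_pos"].copy()
        if p[2]-step<zmin: return None
        p[2]-=step; robot.move_linear(p,v=.03)
        if robot.read_state()["force"][2]-f0>f: return robot.read_state()["tool_pos"][2]
def go(x,y,z,v=.15): robot.move_linear(np.array([x,y,z]),v=v)
def stat():
    s=robot.read_state(); print("t %.1f pos %s F %s w %.4f"%(s["t"],np.round(s["tool_pos"],4),np.round(s["force"],1),s["grip_width"]))
E
python3 - <<'E'
from h import *
print("pin",wrist(np.load("sj.npz")["T"],(324.9,218.6),.05))
p=wrist(np.load("plate.npz")["T"],(323.9,220.4),.012); print("plate",p)
effector.grip(.070,60)
x,y=p[:2]
go(x,y,.02); stat()
z=touch(-.016); print("touch",z); stat()
go(x,y,z+.003,.03); effector.grip(.04,60); stat()
go(x,y,.06); stat()
E
```

```text
pin [ 0.51084621 -0.36880178  0.05      ]
plate [ 0.4966497  -0.00926968  0.012     ]
t 4.8 pos [ 0.4975 -0.0093  0.0207] F [ 0.7 -0.6 -0.5] w 0.0695
touch None
t 9.0 pos [ 0.4949 -0.0091 -0.0154] F [-0.3  0.  -0.2] w 0.0694Traceback (most recent call last):
  File "<stdin>", line 8, in <module>
TypeError: unsupported operand type(s) for +: 'NoneType' and 'float'
```

Run:
```python
from h import *
for i in range(2):
    robot.sleep(.1); stat()
im=eyes.snapshot("side"); w,_=wrist_snap()
cv2.imwrite("pics/s1.png",np.hstack([cv2.resize(im[170:290,280:420],(400,343),interpolation=cv2.INTER_CUBIC),cv2.resize(w,(400,343))])[...,::-1])
```

```text
t 9.1 pos [ 0.4951 -0.0091 -0.0153] F [ 0.3  0.1 -0.2] w 0.0697
t 9.2 pos [ 0.4952 -0.0091 -0.0152] F [ 0.5 -0.1 -0.3] w 0.0703
```

View pics/s1.png

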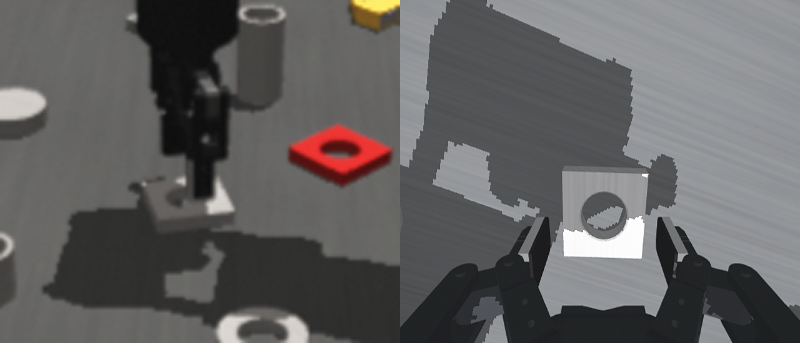

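Run:
```python
from h import *
i=eyes.camera_info("side");R=np.array(i["R"])
def proj(X): c=R@np.array(X)+i["t"]; return np.round([i["cx"]+i["fx"]*c[0]/c[2],i["cy"]+i["fy"]*c[1]/c[2]],1)
s=robot.read_state();M=Rn.from_rotvec(s["orientation"]).as_matrix();print(M.round(3).tolist())
for z in (0,.01,.02,.03,.04): print(z,proj(np.array([*s["tool_pos"][:2],z])-M[:,2]*.04))
print("plate corners",[proj(X) for X in ((.4966,-.009,.012),(.4966,-.009,0))])
H=np.array(eyes.camera_info("wrist")["hand_eye"]);k=eyes.camera_info("wrist");Hi=np.linalg.inv(H)
for x in (0,-.01,-.02,-.03,-.04):
    for w in (.035,.040):
        c=(Hi@[x,0,w,1])[:3]; print(x,w,np.round([k["cx"]+k["fx"]*c[0]/c[2],k["cy"]+k["fy"]*c[1]/c[2]],1))
```

```text
[[0.0, 0.951, 0.309], [0.0, 0.309, -0.951], [-1.0, 0.0, 0.0]]
0 [349.7 252.3]
0.01 [349.7 248.3]
0.02 [349.8 244.4]
0.03 [349.8 240.4]
0.04 [349.8 236.3]
plate corners [array([344.2, 238.6]), array([344.2, 243.3])]
0 0.035 [391.8 281.1]
0 0.04 [401.2 281.1]
-0.01 0.035 [395.2 289.2]
-0.01 0.04 [405.1 289.2]
-0.02 0.035 [399.  298.1]
-0.02 0.04 [409.5 298.1]
-0.03 0.035 [403.3 308. ]
-0.03 0.04 [414.3 308. ]
-0.04 0.035 [408.  319.2]
-0.04 0.04 [419.8 319.2]
```

Run:
```python
from h import *
k=eyes.camera_info("wrist");print(k["fx"])
im,T=wrist_snap(); g=im.max(2)
print(np.linalg.inv(T)[:3]@[.4966,-.009,.012,1])
print(np.linalg.inv(np.load("plate.npz")["T"])[:3]@[.4966,-.009,.012,1])
print("plate row",g[330,240:420:4])
px=lambda X:(lambda c:np.round([k["cx"]+k["fx"]*c[0]/c[2],k["cy"]+k["fy"]*c[1]/c[2]],1))((np.linalg.inv(T)@[*X,1])[:3])
print("plate centre predicted",px((.4966,-.009,.012)))
cv2.imwrite("pics/w2.png",im[180:460,120:520,::-1].repeat(2,0).repeat(2,1))
print(robot.read_state()["joint_positions"].round(4))
```

```text
371.2574260287913
[0.00084736 0.02775945 0.17014615]
[-0.00088535 -0.01784808  0.30813903]
plate row [ 73  85  83 155 150 135 251 252 252 252 250 251 251 251 251 254 230 125
 106 109 112 108 114 110 109 105 137 218 254 253 253 253 253 253 253 253
 253 255 151 151 151 150 158  28  28]
plate centre predicted [326.5 302.4]
[-0.0687  0.1594  2.1614  0.      0.8207  1.1879]
```

View pics/w2.png

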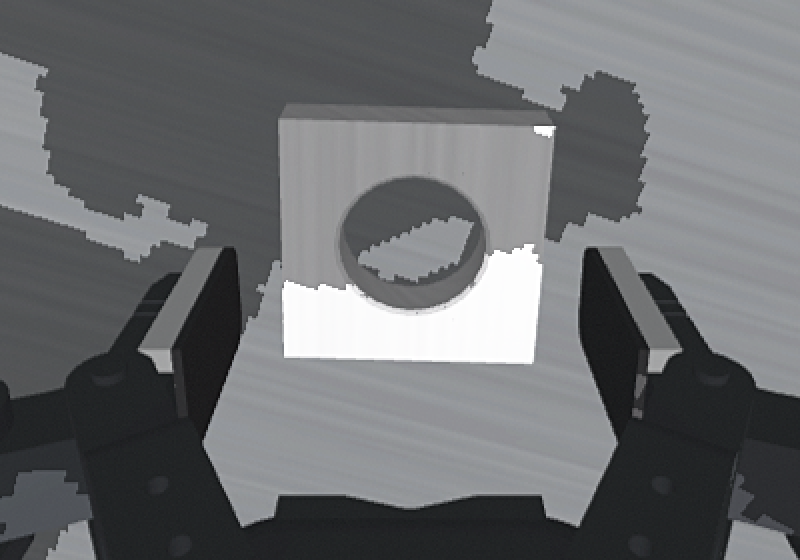

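The camera and TCP frames agree: the plate centre is seen at (326,301.5) and was predicted at (326,302). The fingertips, however, stand about 30–40 mm behind the stated TCP at this opening (tips at z≈0.03). So I go by touch.

Run:
```python
from h import *
x,y=.4966,-.0093
go(x,y,-.022,.08); z=touch(-.06,.0015); print("touch",z); stat()
if z:
    go(x,y,z+.003,.03); effector.grip(.04,60); stat()
    p=robot.read_state()["tool_pos"]; go(x,y,p[2]+.05); stat()
im=eyes.snapshot("side"); w,_=wrist_snap()
cv2.imwrite("pics/s2.png",np.hstack([cv2.resize(im[150:270,280:420],(400,343),interpolation=cv2.INTER_CUBIC),cv2.resize(w,(400,343))])[...,::-1])
```

```text
touch -0.04556206691043898
t 13.3 pos [ 0.4939 -0.0092 -0.0456] F [-5.3  0.1 14.6] w 0.0698
t 13.9 pos [ 0.4969 -0.0094 -0.0422] F [-1.5 -1.5  5. ] w 0.0586
t 14.4 pos [ 0.4961 -0.0092  0.0072] F [-1.1  0.  -1.9] w 0.0584
```

View pics/s2.png

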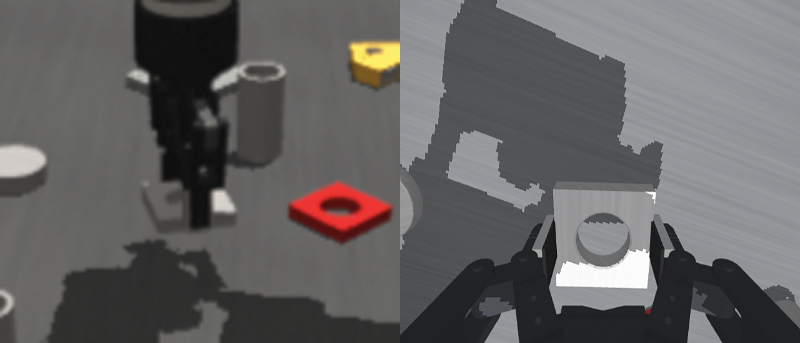

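The plate is held and level in the pads (right panel, centre (603,240); width 58 mm; 2 N load). Tips on the bench correspond to TCP z ≈ −0.045. Next I place it on the square jig.

```bash
cat >> h.py <<'E'
def place(x,y,zfree,zseat,opening,zback,f=4.):
    """free descent to zfree, guarded to seat, release, retreat to zback"""
    go(x,y,zfree,.1); robot.sleep(.15)
    f0=robot.read_state()["force"][2]
    z=zfree; ok=False
    while z>zseat-.008:
        z-=.003 if z>zseat+.006 else .001
        go(x,y,z,.05); F=robot.read_state()["force"][2]-f0
        if F>f: ok=True; break
    print("contact at cmd z %.4f (expected %.4f) dF %.1f"%(z,zseat,F)); stat()
    if not ok or abs(z-zseat)>.008: print("NOT SEATED"); return False
    effector.grip(opening); robot.sleep(.1); go(x,y,zback,.15); return True
E
python3 - <<'E'
from h import *
x,y=.5108,-.3688
go(.4966,-.0093,.08,.25); go(x,y,.08,.35); stat()
if place(x,y,.014,-.030,.072,.06):
    go(x,y,.12,.3); im,T=wrist_snap(); np.savez("sj2.npz",im=im,T=T)
    # long pipe look
    print(move((.437,-.220,.14),np.deg2rad(90))); robot.sleep(.2)
    w,T=wrist_snap(); np.savez("lp.npz",im=w,T=T); stat()
    cv2.imwrite("pics/w3.png",np.hstack([cv2.resize(i,(400,300),interpolation=cv2.INTER_AREA) for i in (im,w)])[...,::-1])
E
```

```text
t 16.1 pos [ 0.51   -0.3666  0.0786] F [-0.5 -0.  -3.6] w 0.0583
contact at cmd z -0.0310 (expected -0.0300) dF 8.5
t 21.8 pos [ 0.5108 -0.3688 -0.0302] F [-2.2  2.3  5.3] w 0.0584
4.71238898038469
t 24.3 pos [ 0.4375 -0.221   0.1397] F [-0.6  0.2  1.3] w 0.0719
```

```bash
ls -t pics | head -2
```

```text
w3.png
s2.png
```

View pics/w3.png

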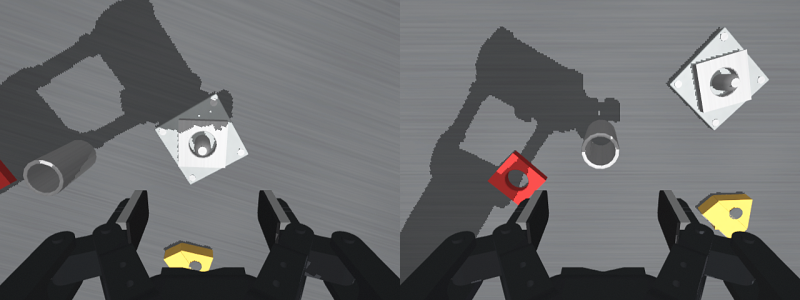

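The plate lies flat on the square jig around the pin (left panel, (202,147)). The long pipe's rim is at (601,150) in the right panel. Now I pick up the long pipe and stand it on the plate.

Run:
```python
from h import *
d=np.load("sj2.npz"); print("hole",wrist(d["T"],(323,229),.024),"pin",wrist(d["T"],(323,241.5),.05))
d=np.load("lp.npz"); T=d["T"]
print("pin2",wrist(T,((735-400)*1.6,83*1.6),.05))
g=cv2.cvtColor(d["im"],cv2.COLOR_RGB2GRAY); m=(g>200).astype(np.uint8); m[:,:285]=0;m[:,360:]=0;m[:190]=0;m[280:]=0
ys,xs=np.nonzero(m); e=cv2.fitEllipse(cv2.convexHull(np.c_[xs,ys].astype(np.int32))); print(e,len(xs),xs.min(),xs.max(),ys.max())
c=((xs.min()+xs.max())/2, ys.max()-(xs.max()-xs.min())/2*.97)
p=wrist(T,c,.08); print("pipe",c,p, wrist(T,e[0],.08))
np.save("lp.npy",p)
effector.grip(.066,80)
x,y=p[:2]
go(x,y,.05,.2); go(x,y,.003,.08); stat()
effector.grip(.03,80); stat()
go(x,y,.03,.1); stat(); go(x,y,.10,.25)
im=eyes.snapshot("side"); w,_=wrist_snap()
cv2.imwrite("pics/s3.png",np.hstack([cv2.resize(im[110:230,300:440],(400,343),interpolation=cv2.INTER_CUBIC),cv2.resize(w,(400,343))])[...,::-1])
```

```text
hole [ 0.51223287 -0.3675064   0.024     ] pin [ 0.51043551 -0.36812381  0.05      ]
pin2 [ 0.510398   -0.36807431  0.05      ]
((320.14794921875, 241.22425842285156), (56.94406509399414, 59.203392028808594), 85.18653106689453) 454 291 349 269
pipe (np.float64(320.0), np.float64(240.87)) [ 0.44069558 -0.21707534  0.08      ] [ 0.44044294 -0.2171749   0.08      ]
t 25.9 pos [ 0.4409 -0.2172  0.0031] F [ 0.1 -0.2  0.1] w 0.0660
t 26.3 pos [ 0.4415 -0.2176  0.0041] F [-1.3  0.5  5. ] w 0.0404
t 26.7 pos [ 0.4408 -0.2171  0.03  ] F [-0.3  0.9 -2.4] w 0.0409
```

View pics/s3.png

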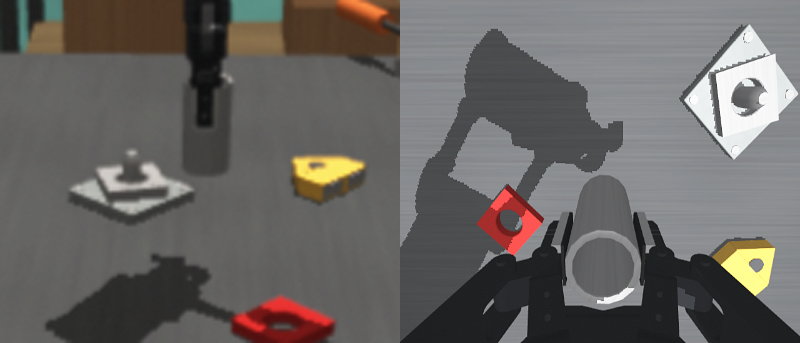

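Pipe held upright (left panel (207,130)), plate and jig free ahead. Placing it now, then looking at the cap.

Run:
```python
from h import *
x,y=.5105,-.3683
go(x,y,.10,.3); stat()
if place(x,y,.062,.027,.066,.10):
    go(x,y,.16,.3); im,T=wrist_snap(); np.savez("sj3.npz",im=im,T=T)
    print(move((.655,-.155,.13),np.deg2rad(90))); robot.sleep(.2)
    w,T=wrist_snap(); np.savez("cap.npz",im=w,T=T); stat()
    m=(w.max(2)>200).astype(np.uint8)
    for c in cv2.findContours(m,cv2.RETR_EXTERNAL,cv2.CHAIN_APPROX_NONE)[0]:
        if cv2.contourArea(c)>800: print(cv2.fitEllipse(c), wrist(T,cv2.fitEllipse(c)[0],.018))
    cv2.imwrite("pics/w4.png",np.hstack([cv2.resize(i,(400,300),interpolation=cv2.INTER_AREA) for i in (im,w)])[...,::-1])
```

```text
t 27.9 pos [ 0.5092 -0.3677  0.0977] F [-1.1  0.1 -1.5] w 0.0407
contact at cmd z 0.0270 (expected 0.0270) dF 8.2
t 32.4 pos [ 0.5108 -0.3685  0.0281] F [-2.2  0.7  5.6] w 0.0405
4.71238898038469
t 35.1 pos [ 0.6547 -0.1566  0.1304] F [-0.1 -0.3 -0.3] w 0.0658
((563.4750366210938, 347.0337219238281), (48.91748809814453, 94.54143524169922), 116.24848175048828) [ 0.53886266 -0.37375222  0.018     ]
((322.2556457519531, 229.34829711914062), (51.06101608276367, 78.36197662353516), 86.42475891113281) [ 0.65089335 -0.15402022  0.018     ]
((164.150634765625, 29.32546043395996), (37.3171501159668, 328.751708984375), 99.7662124633789) [ 0.79657693 -0.04387167  0.018     ]
```

View pics/w4.png

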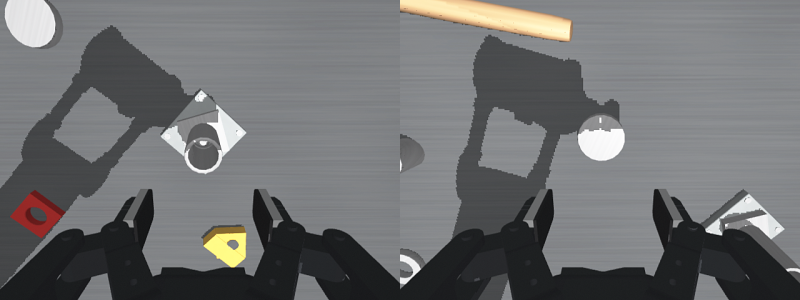

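The long pipe stands on the plate (left panel, rim at (203,156)). The cap is at (601,138) in the right panel, half shadowed, so I take its centre from its width and lower edge.

```bash
cat >> h.py <<'E'
def disc(name,roi,thr,z,k=.97):
    """centre of a disc/ring from its width and lower edge inside roi (x0,x1,y0,y1)"""
    d=np.load(name+".npz"); g=cv2.cvtColor(d["im"],cv2.COLOR_RGB2GRAY); x0,x1,y0,y1=roi
    ys,xs=np.nonzero(g[y0:y1,x0:x1]>thr); xs=xs+x0; ys=ys+y0; w=xs.max()-xs.min()
    c=((xs.max()+xs.min())/2, ys.max()-w/2*k); p=wrist(d["T"],c,z); print(name,c,w,ys.max(),p); return p
E
python3 - <<'E'
from h import *
disc("sj3",(285,360,225,300),200,.104)
p=disc("cap",(270,375,190,275),200,.018); np.save("cap.npy",p)
x,y=p[:2]
effector.grip(.074,60)
go(x,y,-.03,.2); z=touch(-.055,.0015); print("touch",z)
go(x,y,z+.0035,.03); effector.grip(.04,60); stat()
zg=robot.read_state()["tool_pos"][2]; np.save("zg.npy",zg)
go(x,y,zg+.03,.1); stat(); go(x,y,.13,.25); w,T=wrist_snap(); np.savez("capheld.npz",im=w,T=T)
cv2.imwrite("pics/w5.png",w[150:450,120:520,::-1])
E
```

```text
sj3 (np.float64(322.0), np.float64(241.11)) 74 277 [ 0.51503377 -0.36614657  0.104     ]
cap (np.float64(321.5), np.float64(220.595)) 73 256 [ 0.65829532 -0.15343195  0.018     ]
touch -0.0467074600451245
t 40.2 pos [ 0.659  -0.1536 -0.0426] F [ 0.1 -0.7  4.2] w 0.0605
t 40.6 pos [ 0.6592 -0.1537 -0.0114] F [ 0.4 -0.2 -1.5] w 0.0603
```

View pics/w5.png

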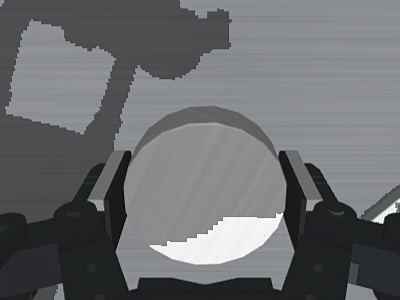

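Run:
```python
from h import *
d=np.load("sj3.npz"); print(d["T"][:3,3],wrist(d["T"],(324.8,247),.104))
g=cv2.cvtColor(d["im"],cv2.COLOR_RGB2GRAY); print(g[247,280:370:3]); print(g[255:285:2,325])
d=np.load("capheld.npz"); print(wrist(d["T"],(325,344),.1906)); stat()
```

```text
[ 0.5903047  -0.36732137  0.34155854] [ 0.5108652  -0.36802909  0.104     ]
[129 127 128 121 233 194 247 114  97  95  87  87  89  92  91  90  90  90
  89  91  90  87  86 104 242 177 239 119 126 126]
[ 92  91  92  92  92  92  92  90 130 254 237 155 124 132 125]
[ 0.65936497 -0.15225457  0.1906    ]
t 41.4 pos [ 0.6562 -0.1529  0.1269] F [-0.5  0.4 -2.7] w 0.0605
```

Pipe axis on the jig is at (0.511,−0.368) and the cap is centred in the hand to about 2 mm. Placing it.

Run:
```python
from h import *
x,y=.5102,-.3682
go(x,y,.13,.3); stat()
if place(x,y,.07,.0475,.074,.09,3.):
    go(x,y,.16,.3); im,T=wrist_snap(); np.savez("sj4.npz",im=im,T=T)
    s=eyes.snapshot("side")
    print(move((.435,.169,.13),np.deg2rad(90))); robot.sleep(.2)
    w,T=wrist_snap(); np.savez("fl.npz",im=w,T=T); stat()
    cv2.imwrite("pics/w6.png",np.vstack([np.hstack([cv2.resize(i,(400,300),interpolation=cv2.INTER_AREA) for i in (im,w)]),np.hstack([cv2.resize(s[110:230,290:450],(400,300),interpolation=cv2.INTER_CUBIC),np.zeros((300,400,3),np.uint8)])])[...,::-1])
```

```text
t 42.4 pos [ 0.5104 -0.3672  0.1293] F [ 0.6  0.5 -1.7] w 0.0600
contact at cmd z 0.0460 (expected 0.0475) dF 6.1
t 46.3 pos [ 0.5106 -0.3685  0.0473] F [-2.2  0.7  5.2] w 0.0605
4.71238898038469
t 49.8 pos [0.4354 0.1685 0.13  ] F [-0.1 -0.4  0.7] w 0.0739
```

View pics/w6.png

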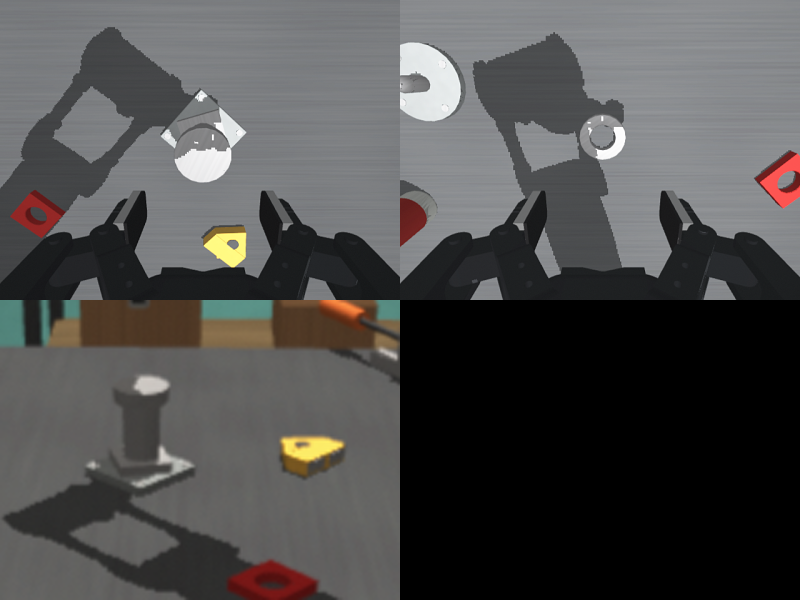

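Square post complete: plate, pipe, cap upright (lower left (140,430)). Flange at (602,137) in the upper right panel. Next, the round jig's pin from above.

Run:
```python
from h import *
print(move((.504,.392,.15),np.deg2rad(90))); robot.sleep(.2)
w,T=wrist_snap(); np.savez("rj.npz",im=w,T=T); stat()
d=np.load("fl.npz")
z=lambda im:cv2.resize(im[150:290,250:390],(400,400),interpolation=cv2.INTER_CUBIC)
cv2.imwrite("pics/w7.png",np.hstack([z(w),z(d["im"])])[...,::-1])
```

```text
4.71238898038469
t 51.0 pos [0.5041 0.3906 0.1503] F [-1.2 -0.1 -0.1] w 0.0741
```

View pics/w7.png

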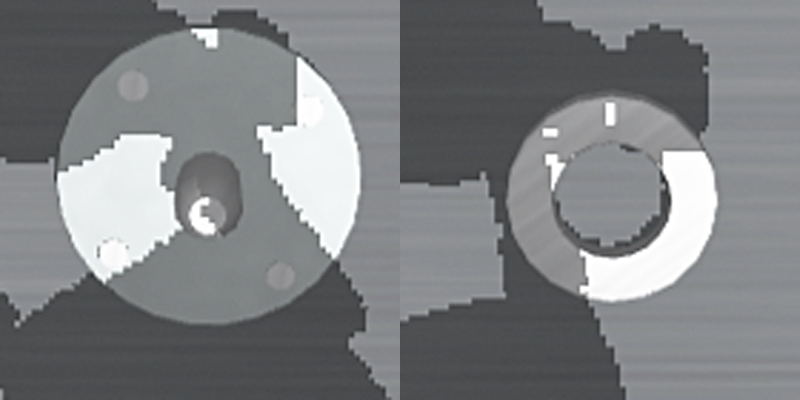

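Pin top at (208,215) and base disc centre at (209,176) in the left panel; flange centre at (612,199) in the right. Picking up and placing the flange, then looking at the short pipe.

Run:
```python
from h import *
T=np.load("rj.npz")["T"]; pin=wrist(T,(322.8,225.2),.05); print("pin",pin,"base",wrist(T,(323.1,211.6),.012))
p=wrist(np.load("fl.npz")["T"],(324.4,219.6),.012); print("flange",p)
np.save("pin_r.npy",pin); x,y=p[:2]
move((x,y,.08),np.deg2rad(90)); go(x,y,-.035,.2); z=touch(-.055,.0015); print("touch",z)
go(x,y,z+.003,.03); effector.grip(.04,60); stat()
zg=robot.read_state()["tool_pos"][2]
go(x,y,zg+.03,.1); stat(); go(x,y,.06,.25)
if robot.read_state()["grip_width"]>.055:
    x,y=pin[:2]; go(x,y,.06,.3)
    if place(x,y,zg+.056,zg+.012,.074,.06):
        go(x,y,.12,.3); w,T=wrist_snap(); np.savez("rj2.npz",im=w,T=T)
        print(move((.632,.115,.13),np.deg2rad(315-0))); robot.sleep(.2)
        w2,T=wrist_snap(); np.savez("sp.npz",im=w2,T=T); stat()
        cv2.imwrite("pics/w8.png",np.hstack([cv2.resize(i,(400,300),interpolation=cv2.INTER_AREA) for i in (w,w2)])[...,::-1])
```

```text
pin [0.50715391 0.39260741 0.05      ] base [0.5091981  0.39245879 0.012     ]
flange [0.43852856 0.16947686 0.012     ]
touch -0.046817064310732535
t 55.8 pos [ 0.439   0.1697 -0.0428] F [-3.6 -1.8 11.7] w 0.0597
t 56.3 pos [ 0.4385  0.1695 -0.0129] F [-0.3 -1.2 -2.6] w 0.0598
contact at cmd z -0.0318 (expected -0.0308) dF 6.2
t 63.1 pos [ 0.5073  0.3927 -0.0307] F [-1.9 -2.   4.8] w 0.0597
5.497787143782138
t 66.1 pos [0.6317 0.1161 0.1299] F [0.3 0.4 0.3] w 0.0738
```

View pics/w8.png

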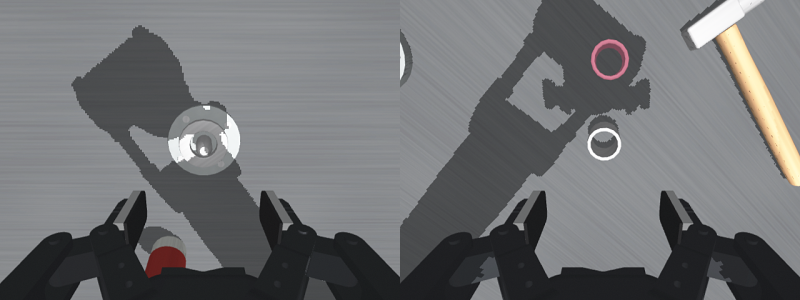

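Flange lies around the pin (left panel (204,142)). The short pipe's grey rim is at (604,145), with the pink decoy at (610,60) off the jaw axis. Pick up and place.

Run:
```python
from h import *
p=disc("sp",(285,370,200,270),200,.04); pin=np.load("pin_r.npy"); print("pin",pin,"flange",wrist(np.load("rj2.npz")["T"],(204*1.6,142*1.6),.024))
x,y=p[:2]
effector.grip(.066,80); go(x,y,.02,.2); go(x,y,-.034,.08); stat()
effector.grip(.03,80); stat(); zg=robot.read_state()["tool_pos"][2]
go(x,y,zg+.03,.1); stat(); go(x,y,.06,.25)
if .036<robot.read_state()["grip_width"]<.046:
    x,y=pin[:2]; go(x,y,.06,.3)
    if place(x,y,zg+.058,zg+.024,.066,.04):
        go(x,y,.14,.3); w,T=wrist_snap(); np.savez("rj3.npz",im=w,T=T)
        go(.45,.1,.25,.35); stat()
        s=eyes.snapshot("side"); t=eyes.snapshot("top")
        f=lambda i:cv2.resize(i,(400,300),interpolation=cv2.INTER_CUBIC)
        cv2.imwrite("pics/fin.png",np.vstack([np.hstack([f(w),f(s)]),np.hstack([f(t),f(s[320:410,267:387])])])[...,::-1])
```

```text
sp (np.float64(326.5), np.float64(230.29500000000002)) 53 256 [0.63434232 0.11656758 0.04      ]
pin [0.50715391 0.39260741 0.05      ] flange [0.51045075 0.39270536 0.024     ]
t 67.9 pos [ 0.6346  0.1166 -0.034 ] F [-0.6 -0.  -0.1] w 0.0661
t 68.2 pos [ 0.6355  0.1168 -0.0327] F [ 0.4 -0.5  5.2] w 0.0403
t 68.7 pos [ 0.6347  0.1166 -0.0021] F [-0.6 -0.5 -2.5] w 0.0405
contact at cmd z -0.0097 (expected -0.0087) dF 8.2
t 74.7 pos [ 0.5073  0.3927 -0.0088] F [-3.  -1.4  6.6] w 0.0404
t 77.2 pos [0.4495 0.1005 0.2487] F [ 0.5 -0.6 -0.4] w 0.0656
```

View pics/fin.png

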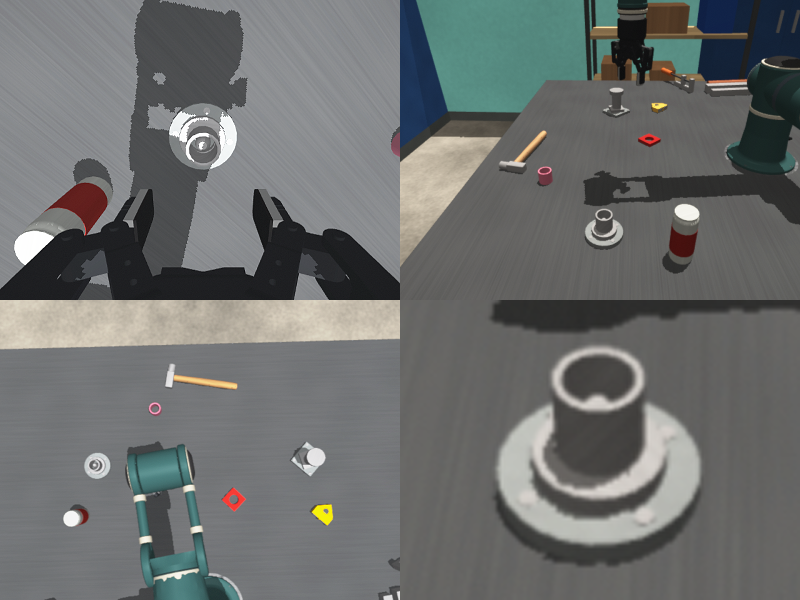

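Both posts stand seated and the bystanders are where they were: round post at (205,140) upper left and lower right, square post at (616,102). Handing in.

```bash
python3 -c "
from bench import robot
robot.sleep(.3); robot.sign_off(); print(robot.read_state()['t'])"
```

```text
the job is handed in; nothing more can be done
the job is handed in; nothing more can be done
```

I laid up both post feet and handed the job in after about 78 s of robot time. The square jig carries the plate, long pipe and end cap. The round jig carries the flange and short pipe. No verdict is reported at hand-in.

- **Seating:** I lowered each part onto contact before letting go. All five met resistance within 1.5 mm of the height I expected, at 6–9 N.
- **Final pictures:** Both posts stand upright, the gripper is clear, and the hammer, spray can and magnet look untouched. I judged this by eye and did not measure the bystanders or the levelness.
- **Centring:** By wrist camera, the plate's hole was about 2 mm off the pin's axis and the long pipe under 1 mm. The flange read about 3 mm off from a rough pixel. I only checked the short pipe and the cap by eye once they were placed.

**Disagreements on the way:**
- The fingertips met the bench with the TCP at z ≈ −0.046 at 70–74 mm opening, so they stand about 45 mm behind the stated TCP. My first reach therefore found nothing, and I picked the three flat parts by touch; the pipe grasp heights came from that offset.
- The wrist and top cameras differed by 2–5 mm in x. I used the wrist camera for both picking and placing so that the difference cancelled.

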